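# Refit the belt sander's work stop in its tapered dovetail way

### The job

The belt sander's work stop is parked under the low plywood riser with only its broad tail sticking out. Draw it out by the tail, set it down flat on the open bench clear of the riser and let go; then take it again by its upright blade, enter it narrow end first into the tapered dovetail way in front of the sander and press it along firmly, but without forcing it, until it wedges tight between both rails, and leave it there, let go. Leave the wrench and the can that lie between the riser and the sander where they are.

Things in the scene. Friction and masses are not known exactly. Their poses are not given: they have to be found in the camera images.
- stop: Work stop, 0.36 to 0.6 kg: aluminium dovetail shoe 140 long, 22 thick, with an upright steel blade. Origin: centre of its underside; x towards the narrow leading end, z up. Underside 58 wide at the tail (x=-70), 39 at the narrow end (x=+70), sides taper 4 deg each; flanks lean in 15 deg going up. Starts flat on the bench, tail towards the robot, 81 to 93 mm of it out from under the riser's roof.
- blade (a point): Middle of the stop's blade, at x=+32, y=0, z=54 mm of the stop, axes as the stop. The blade is 34 long (along x), 14 thick (across y) and reaches from z=22 (shoe top) to z=73 mm. The stop's centre of mass is about 20 mm behind it towards the tail. At the start it is under the roof. With the shoe in the way, pressing on the blade's back edge with shut fingers lets it line up by itself.
- sander: Fixed bench belt sander with the tapered dovetail way in front of it. Origin: on the bench below the middle of the way's mouth; x along the way, inward, z up. The sander's own body, up to 106 mm high, begins at x=190 mm. The way's floor is a plate 130 wide, top at z=12 mm, from x=-100 to 190 mm.
- mouth (a point): Middle of the way's mouth on its floor, 12 mm above the bench, axes as the sander. Undercut rails run from x=0 to 130 mm, tops 40 mm above the bench, 51 to 57 mm out either side; at the floor 54 to 58 apart at the mouth, 36 to 40 at the inner end, with the shoe's taper and lean. The -y rail was locked 0 to 4 mm out, unknown, so the stop first touches both with its origin 40 to 69 mm inside.
- riser: Low fixed plywood riser: roof 170 deep, 190 wide, underside 90 mm above the bench, on two side cheeks (inner faces y=+-81 mm), open in front and behind, a small bin on top (154 mm high in all). Origin: on the bench, midway, 120 mm in front of the roof's front edge; x into the riser, z up. Roof from x=120 to 290 mm.
- wrench: Steel wrench 150 mm long, lying on the bench between the riser's and the sander's fronts, to be left alone; origin at its underside.
- wax: Can 56 mm across, 80 mm high, standing between the riser and the sander, to be left alone; origin at its underside.
- gib (a joint): How far (m, 0 to 0.005) the way's +y rail, a sprung gib, is pushed back sideways: 0 when free, about 2 N per mm. 13 to 17 N along the way pushes it back about 0.8 to 2.7 mm, which is wedged tight, 7 mm deeper per mm; it stays so by friction when let go. Over 3 mm back is forcing. Held askew, off to one side or pressed down, the stop binds early: let go, press again.

How it is judged:
By the outcome, as a careful person would: the job done as asked, in the order asked, and still so for the second after the job is handed in, with the robot touching nothing.
It also fails if it takes over 70 s, if anything falls off the work surface, if the arm or the gripper's body presses on something with over 40 N, if the wrist force passes 120 N, or if a joint passes its speed limit or range.

### The arm

A 6-joint arm with a two-finger parallel gripper is mounted at the origin on the work surface. World frame = base frame: x ahead of the robot, y to its left, z up, the work surface at z = 0. Lengths are in m, angles in rad, forces in N, time in s.
With the tool pointing down it reaches from about 0.3 to 0.775 m from the base axis. Payload 14.6 kg.
Tool frame: the origin (TCP) lies at the very end of the fingers, on their centre line; the grasp point (between the pads) lies 19 mm behind it; z points along the fingers, y is the line along which they close (so a half turn about z gives the same grasp; the last joint's range is limited). The gripper opens to 94 mm and grips with 3 to 60 N. Pads are 16 mm wide; open, the fingers measure 119 mm over their backs; the gripper's body (75 mm by 177 mm) begins 78 mm behind the grasp point.
Start: joints at [1.053, 0.3, 1.521, -0, 1.321, -0.067], TCP at [0.24, 0.495, 0.205] pointing down, gripper open.
Joint ranges: [-3.03, 3.03], [-0.79, 2.21], [0.23, 2.52], [-1.04, 4.18], [0, 3.07], [-2.55, 2.55]. Speed limits (rad/s): [2.22, 2.22, 2.57, 3.14, 3.14, 3.14].

### API

Orientations are given as [roll, pitch, yaw] about the fixed x, y, z axes, in that order (R = Rz(yaw) Ry(pitch) Rx(roll)).
In Python, from station import ctrl gives the robot as it stands. The module is installed in compiled form; this text tells all that it offers.
- The arm moves only by the tool play_rows, never from a script. Its argument "commands" is a list of rows, each a list of 7 numbers: the shift along the tool's x, y, z in m, then the turn, a rotation vector about the tool's x, y, z in degrees, then the closure, from -1 (fully open) to 1 (shut). A call has 1 to 20 rows; each row shifts and turns the commanded pose from where the row before left it, along the tool's axes as they then stand; what a row does not reach is not made up. A row lasts 1/12 s, in which the tool goes at most 41.7 mm and 7.16 degrees, less where a joint would pass 70% of its speed; a pose out of reach is approached as far as the arm can. A call is refused whole if a number of a shift passes 0.0417 or a number of a turn 7.16, either way. A call with a gripper value outside its range is refused whole. The fingers move at their own pace and stop on an object; "force" is the grip in N (left out, the last holds). Time passes only in rows, so rows that do not move let the fingers close. It gives the time, the measured TCP pose, the force, the opening and the grip force at its end, in the units of the state.
- ctrl.get_obs(): the state, without advancing time (a new reading comes with each control period).
- ctrl.camera(name): name is "scene" or "top"; returns the picture (480x640x3 uint8, blue, green, red); there is no depth.
- ctrl.camera_model(name): a dict with "fx", "fy", "cx", "cy" (pixels), "rvec" (rotation vector, rad) and "tvec" (3), from world to camera coordinates, as OpenCV has them. Camera axes: x right, y down, z forward; pixel columns grow to the right and rows downward; lengths in m; the calibration is good to about 2 mm. A picture is of the moment at which its call begins. camera_model takes no time and is no camera call.
- ctrl.hand_in(): hands the job in; it is judged then, once.
The state is a dict: "time_s": time; "qpos": joint angles; "joint_vel": joint speeds; "tau": joint torques, N m; "ee_pos": TCP position; "eef_rot": TCP orientation; "force": force on the tool from outside, world axes, zero at the start; "moment": the same for the moment, N m; "grip_width": finger opening in m; "grip_force": force on a finger pad.
Only numpy, scipy, OpenCV 4.12 (cv2) and the standard library are available. Lean on these libraries where they do the work, as an engineer would, in place of code of your own. Each camera call takes 0.05 s, during which the arm holds its last target. There are 200 camera calls.

## Working session

There is one attempt and no reset: what is moved stays moved. The work goes in short steps, Python scripts to look and compute and a tool call to move; the robot and the scene stay as the last step left them, time stands still between calls to the robot, and variables do not carry over. Pictures are saved under pics/ and viewed, at most 10 in all, crops included, and the job is handed in when it is done.

Besides the shell and the picture viewer there is one more tool, called after "Request:" as name(argument=value, ...), one argument or row to a line, values as JSON. play_rows: Moves the arm, as the interface text tells. Its arguments: {"type":"object","properties":{"commands":{"type":"array","items":{"type":"array","items":{"type":"number"}}},"force":{"type":"number"}},"required":["commands"]}

```bash
mkdir -p pics
cat > h.py <<'E'
import numpy as np, cv2
from station import ctrl
def cam(n):
    m=ctrl.camera_model(n); K=np.array([[m['fx'],0,m['cx']],[0,m['fy'],m['cy']],[0,0,1.]])
    R=cv2.Rodrigues(np.array(m['rvec'],float))[0]; return K,R,np.array(m['tvec'],float).ravel()
def ray(n,u,v,z):
    K,R,t=cam(n); d=R.T@np.linalg.solve(K,[u,v,1]); c=-R.T@t
    return c+d*(z-c[2])/d[2]
def proj(n,P):
    K,R,t=cam(n); q=(K@(R@np.atleast_2d(P).T+t[:,None])).T; return q[:,:2]/q[:,2:]
E
python3 - <<'E'
from h import *
for n in('scene','top'):
    cv2.imwrite(f'pics/{n}0.png',ctrl.camera(n)); K,R,t=cam(n); print(n,K[0,0],-R.T@t)
o=ctrl.get_obs();print(o['time_s'],o['ee_pos'],o['eef_rot'],o['grip_width'])
E
```

```text
scene 451.18720033565654 [0.76728837 0.42412445 0.75257182]
top 585.6462571609392 [0.3787915  0.00920691 1.09393836]
0.1 [0.23953575 0.49486213 0.20494994] [-3.14060464e+00 -6.39719188e-06  2.69080777e+00] 0.09387041323048029
```

View pics/scene0.png

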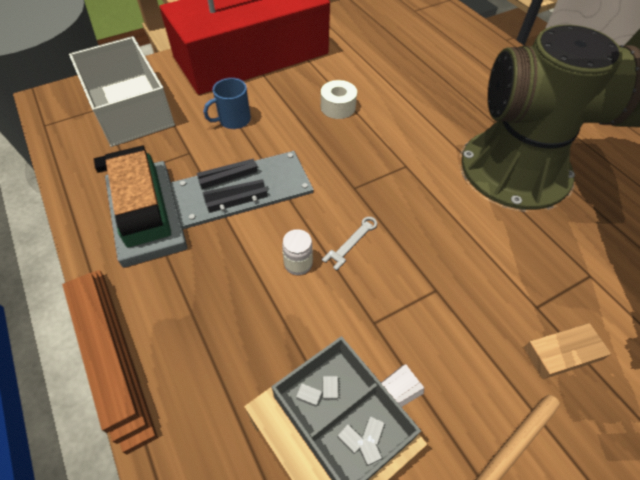

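View pics/top0.png

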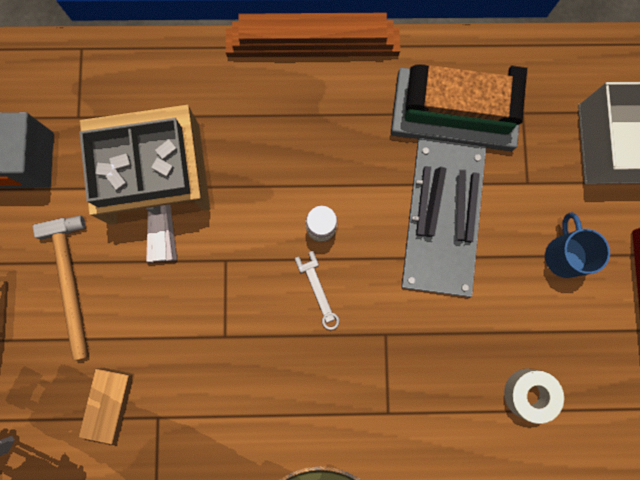

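The top view shows the stop's tail at about (160,235), the riser at (140,160), the way's plate from (437,290) to (452,145), the rails at about (430,200) and (467,205), the can at (321,222) and the wrench at (318,290). Next I'll enlarge the stop and the way.

Run:
```python
from h import *
a=cv2.imread('pics/top0.png')
f=lambda x0,y0,w,h:cv2.resize(a[y0:y0+h,x0:x0+w],None,fx=5,fy=5,interpolation=cv2.INTER_CUBIC)
A=f(75,100,135,170)[:, :]; B=f(395,135,100,170)
cv2.imwrite('pics/tw.png',cv2.resize(a[135:305,390:500],None,fx=3.5,fy=3.5,interpolation=cv2.INTER_CUBIC))
L=cv2.resize(a[95:270,70:215],None,fx=3.4,fy=3.4,interpolation=cv2.INTER_CUBIC)
Rr=cv2.resize(a[130:305,395:492],None,fx=3.4,fy=3.4,interpolation=cv2.INTER_CUBIC)
cv2.imwrite('pics/c.png',np.hstack([L,Rr[:L.shape[0]]]));print(L.shape,Rr.shape)
```

```text
(595, 493, 3) (595, 330, 3)
```

View pics/c.png

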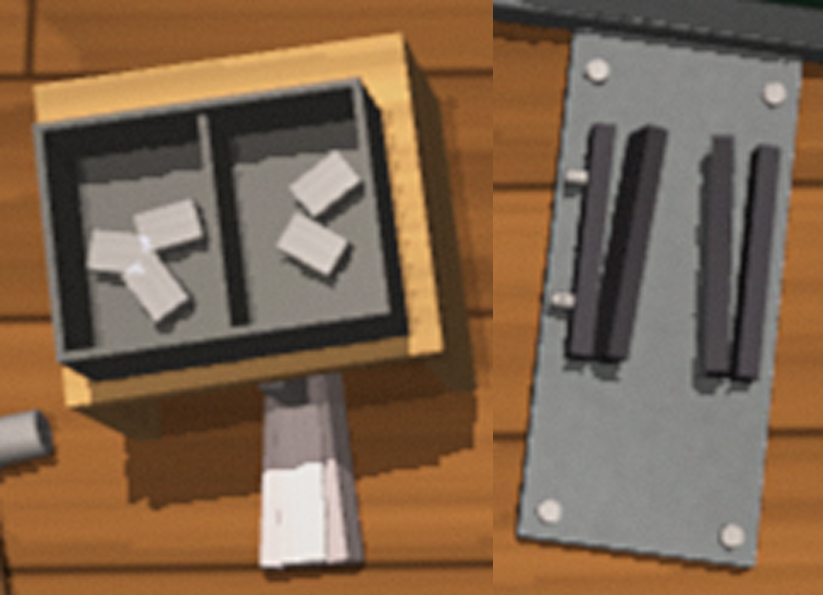

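The crop shows the bright tail with its end corners at crop (260,567) and (363,567). The plate's front corners are at (519,535) and (753,567), and the rail mouths are at v≈358 to 378. Next I'll turn these into poses.

```bash
cat >> h.py <<'E'
def fl(u,v): return u/3.4+70-.35, v/3.4+95-.35
def fr(u,v): return (u-493)/3.4+395-.35, v/3.4+130-.35
E
python3 - <<'E'
from h import *
np.set_printoptions(precision=4,suppress=True)
r=lambda p,z:ray('top',*p,z)[:2]
n=lambda a:np.linalg.norm(a)
yaw=lambda a:np.degrees(np.arctan2(a[1],a[0]))
BL,BR,FR=r(fl(260,567),0),r(fl(363,567),0),r(fl(343,378),0)
FL=r(fl(265,385),0)
print('tail',BL,BR,'w',n(BL-BR),'right edge',yaw(FR-BR),'left',yaw(FL-BL),'perp tail',yaw(BL-BR)-90)
TL,TR=r(fl(262,562),.022),r(fl(324,562),.022);print('top z22',TL,TR,n(TL-TR))
a,b,c,d=[r(fr(*p),.012) for p in((519,535),(753,567),(574,32),(803,62))]
print('plate',a,b,c,d,'w',n(a-b),n(c-d),'yaw',yaw(c-a),yaw(d-b),yaw(a-b)-90, 'len',n(c-a))
e,f,g,h=[r(fr(*p),.04) for p in((567,355),(757,380),(590,125),(778,147))]
print('rails',e,f,g,h,n(e-f),n(g-h),yaw(g-e),yaw(h-f),yaw(e-f)-90,n(g-e))
# screws as symmetric check
s=[r(fr(*p),.014) for p in((550,511),(732,536),(597,70),(775,93))]
print('screws',yaw(s[2]-s[0]),yaw(s[3]-s[1]),yaw(s[0]-s[1])-90,sum(s)/4)
p=[r(fl(*q),.102) for q in((70,407),(440,352),(402,35))];print('roof',p,n(p[0]-p[1]),yaw(p[2]-p[1]))
print('can',r((321,215),.08),'wrench',r((306,260),0),r((330,322),0))
E
```

```text
tail [0.502  0.3177] [0.5012 0.2612] w 0.05646701044036267 right edge 7.145588555197503 left 0.0592776916667234 perp tail -0.802582978320558
top z22 [0.5022 0.3105] [0.5018 0.2772] 0.03331022882581506
plate [ 0.4465 -0.1587] [ 0.4273 -0.2854] [ 0.7297 -0.2001] [ 0.7107 -0.329 ] w 0.12817925706177694 0.13029187765724917 yaw -8.323852074801318 -8.746269481162518 -8.62024113868678 len 0.28624178416185514
rails [ 0.5408 -0.1837] [ 0.5259 -0.2853] [ 0.6678 -0.2013] [ 0.6543 -0.3038] 0.10274706016180606 0.1033471093868623 -7.9226083764271635 -8.188097011797684 -8.360041293449896 0.12822168134318715
screws -8.288075182013559 -8.53419493994663 -8.660089755449192 [ 0.5756 -0.2434]
roof [array([0.573 , 0.3866]), array([0.599, 0.201]), array([0.7676, 0.2233])] 0.18736447937489967 7.506684016073912
can [ 0.5709 -0.0093] wrench [0.5005 0.0188] [ 0.3846 -0.0242]
```

Run:
```python
from h import *
a=cv2.imread('pics/top0.png')[200:270,135:190]; b=cv2.imread('pics/scene0.png')[355:417,370:435]
z=lambda i,s:cv2.resize(i,None,fx=s,fy=s,interpolation=cv2.INTER_CUBIC)
A=z(a,6);B=z(b,6);C=np.zeros((420,A.shape[1]+B.shape[1],3),np.uint8);C[:A.shape[0],:A.shape[1]]=A;C[:B.shape[0],A.shape[1]:]=B
cv2.imwrite('pics/z.png',C);print(A.shape,B.shape)
```

```text
(420, 330, 3) (372, 390, 3)
```

View pics/z.png

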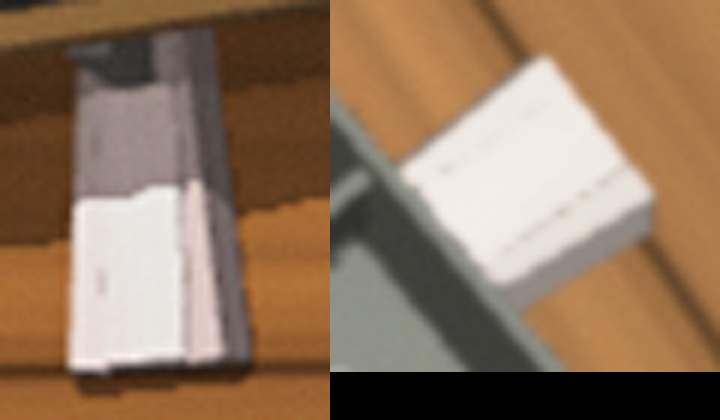

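The zoom shows the tail's top edge in the top view from (70,372) to (222,360). In the scene view it runs from (545,55) to (652,195).

Run:
```python
from h import *
np.set_printoptions(precision=4,suppress=True)
n=lambda a:np.linalg.norm(a); yaw=lambda a:np.degrees(np.arctan2(a[1],a[0]))
t=lambda u,v,z=.022:ray('top',135+u/6-.4,200+v/6-.4,z)[:2]
s=lambda u,v,z=.022:ray('scene',370+(u-330)/6-.4,355+v/6-.4,z)[:2]
for f,L,R,L2,R2 in((t,(70,372),(222,360),(75,100),(193,150)),(s,(652,195),(545,55),(490,280),(400,165))):
    L,R,L2,R2=f(*L),f(*R),f(*L2),f(*R2); print(L,R,n(L-R),yaw(L-R)-90,'sides',yaw(L2-L),yaw(R2-R),'tail mid',(L+R)/2)
```

```text
[0.4992 0.3112] [0.5022 0.265 ] 0.04627830123708628 3.7669077432081224 sides 0.5730872407466995 8.99893749225398 tail mid [0.5007 0.2881]
[0.4998 0.3106] [0.5023 0.2647] 0.046022418868614266 3.1203684123700555 sides -2.8358259271034485 6.7325859038049805 tail mid [0.5011 0.2876]
```

Request:
play_rows(
  commands=[
    [0,0,0,0,0,-5.9,-1],
    [0,0,0,0,0,-5.9,-1],
    [0,0,0,0,0,-5.9,-1],
    [0,0,0,0,0,-5.9,-1],
    [0,0,0,0,0,-5.9,-1],
    [-0.022,-0.0186,0,0,0,0,-1],
    [-0.022,-0.0186,0,0,0,0,-1],
    [-0.022,-0.0186,0,0,0,0,-1],
    [-0.022,-0.0186,0,0,0,0,-1],
    [-0.022,-0.0186,0,0,0,0,-1],
    [-0.022,-0.0186,0,0,0,0,-1],
    [-0.022,-0.0186,0,0,0,0,-1],
    [-0.022,-0.0186,0,0,0,0,-1],
    [-0.022,-0.0186,0,0,0,0,-1],
    [-0.022,-0.0186,0,0,0,0,-1],
    [-0.022,-0.0186,0,0,0,0,-1],
    [-0.022,-0.0186,0,0,0,0,-1],
    [0,0,0,0,0,0,-1],
  ],
)

```text
time_s: 1.6
ee_pos: [0.5202, 0.2862, 0.2047]
eef_rot: [-3.141, -0.0, -3.081]
force: [-1.2, -0.8, 0.8]
grip_width: 0.0941
grip_force: 0.0
```

Request:
play_rows(
  commands=[
    [0.003,0.003,0,0,0,0,-1],
    [0,0,0.03,0,0,0,-1],
    [0,0,0.03,0,0,0,-1],
    [0,0,0.03,0,0,0,-1],
    [0,0,0.03,0,0,0,-1],
    [0,0,0.03,0,0,0,-1],
    [0,0,0.025,0,0,0,-1],
    [0,0,0.014,0,0,0,-1],
    [0,0,0.01,0,0,0,-1],
    [0,0,0,0,0,0,-1],
    [0,0,0,0,0,0,1],
    [0,0,0,0,0,0,1],
    [0,0,0,0,0,0,1],
    [0,0,0,0,0,0,1],
    [0,0,0,0,0,0,1],
    [0,0,0,0,0,0,1],
  ],
  force=30,
)

```text
time_s: 2.93
ee_pos: [0.5143, 0.292, 0.0068]
eef_rot: [3.142, 0.0, -3.078]
force: [-2.1, -2.7, 1.0]
grip_width: 0.0573
grip_force: 1.0
```

Request:
play_rows(
  commands=[
    [0,0,0,0,0,0,1],
    [0,0,0,0,0,0,1],
    [0.004,0,0,0,0,0,1],
    [0.008,0,0,0,0,0,1],
    [0.01,0,0,0,0,0,1],
    [0.01,0,0,0,0,0,1],
    [0.01,0,0,0,0,0,1],
    [0.01,0,0,0,0,0,1],
    [0.01,0,0,0,0,0,1],
  ],
  force=30,
)

```text
time_s: 3.68
ee_pos: [0.4516, 0.2882, 0.0067]
eef_rot: [3.141, 0.001, -3.077]
force: [2.9, 0.9, -0.4]
grip_width: 0.0515
grip_force: 29.0
```

Request:
play_rows(
  commands=[
    [0.01,0,0,0,0,0,1],
    [0.01,0,0,0,0,0,1],
    [0.01,0,0,0,0,0,1],
    [0.01,0,0,0,0,0,1],
    [0.01,0,0,0,0,0,1],
    [0.01,0,0,0,0,0,1],
    [0.01,0,0,0,0,0,1],
    [0.005,0,0,0,0,0,1],
    [0,0,0,0,0,0,1],
    [0,0,0,0,0,0,1],
  ],
)

```text
time_s: 4.52
ee_pos: [0.376, 0.2832, 0.0065]
eef_rot: [-3.141, -0.003, -3.077]
force: [-8.6, 1.3, 12.0]
grip_width: 0.0512
grip_force: 30.1
```

Run:
```python
from h import *
cv2.imwrite('pics/top1.png',ctrl.camera('top'));
```

```text
(no output)
```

View pics/top1.png

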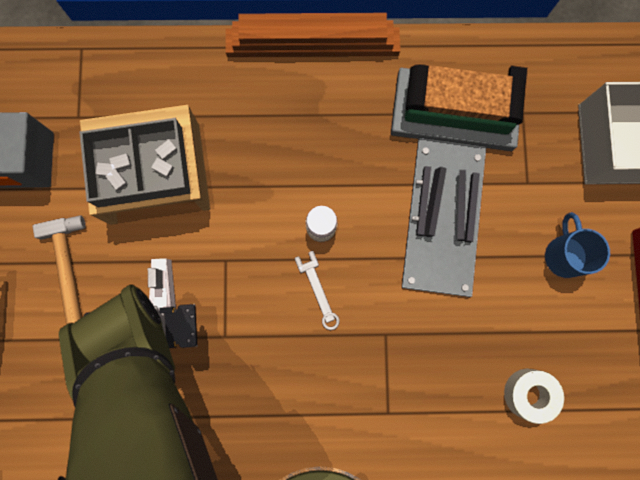

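The stop is out with its nose at about (163,262), well below the riser's front edge at (150,210). I'll let go, rise and move aside to measure it.

Request:
play_rows(
  commands=[
    [0,0,0,0,0,0,-1],
    [0,0,0,0,0,0,-1],
    [0,0,0,0,0,0,-1],
    [0,0,0,0,0,0,-1],
    [0,0,-0.015,0,0,0,-1],
    [0,0,-0.03,0,0,0,-1],
    [0,0,-0.03,0,0,0,-1],
    [0,0,-0.03,0,0,0,-1],
    [0,0,-0.03,0,0,0,-1],
    [0,0,-0.03,0,0,0,-1],
    [0,-0.03,0,0,0,0,-1],
    [0,-0.03,0,0,0,0,-1],
    [0,-0.03,0,0,0,0,-1],
    [0,-0.03,0,0,0,0,-1],
    [0,-0.03,0,0,0,0,-1],
    [0,-0.03,0,0,0,0,-1],
    [0,0,0,0,0,0,-1],
    [0,0,0,0,0,0,-1],
  ],
)

```text
time_s: 6.07
ee_pos: [0.389, 0.1027, 0.1714]
eef_rot: [3.141, -0.0, -3.08]
force: [0.0, 1.2, 0.2]
grip_width: 0.0939
grip_force: 0.0
```

Run:
```python
from h import *
a=ctrl.camera('top'); b=ctrl.camera('scene'); cv2.imwrite('pics/top2.png',a); cv2.imwrite('pics/scene2.png',b)
P=[[.36,.283,0],[.5,.293,0]]; pt=proj('top',P); ps=proj('scene',P); print(pt,ps)
z=lambda i,c:cv2.resize(i[max(0,int(c[1])-48):int(c[1])+48,int(c[0])-48:int(c[0])+48],(400,400),interpolation=cv2.INTER_CUBIC) 
ct=pt.mean(0);cs=ps.mean(0); cs[1]=min(cs[1],431);print(ct,cs); cv2.imwrite('pics/z2.png',np.hstack([z(a,ct),z(b,cs)]))
o=ctrl.get_obs();print(o['time_s'],o['ee_pos'],o['eef_rot'],o['force'],o['grip_width'])
```

```text
[[162.90739202 338.14270486]
 [159.34573738 262.30529439]] [[474.92476274 339.39600317]
 [414.20228837 382.07512308]]
[161.1265647  300.22399962] [444.56352555 360.73556313]
6.1667 [0.38897232 0.10408342 0.17139531] [ 3.14140285e+00 -1.72782939e-04 -3.07763837e+00] [ 0.34776437 -0.12238398 -0.0640923 ] 0.09371634827854979
```

View pics/z2.png

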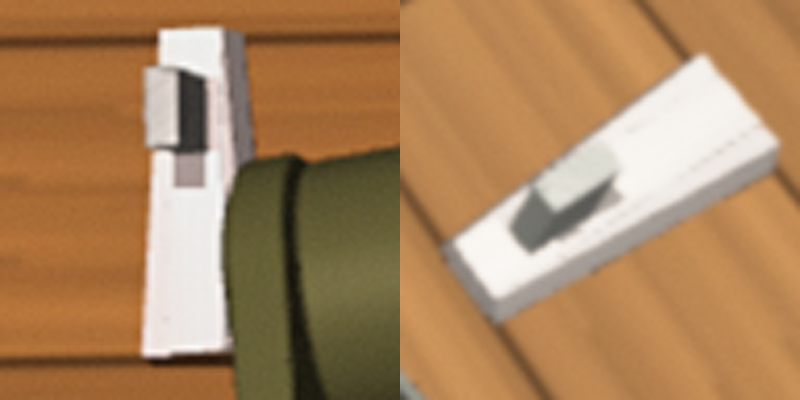

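The stop lies flat. The blade's top is at crop (145,67)–(180,148) in the top view. In the scene view the shoe's top corners are at (705,57), (778,145), (447,248) and (492,300).

Run:
```python
from h import *
np.set_printoptions(precision=4,suppress=True)
n=lambda a:np.linalg.norm(a); yaw=lambda a:np.degrees(np.arctan2(a[1],a[0]))
k=96/400
t=lambda u,v,z:ray('top',113+u*k-.4,252+v*k-.4,z)[:2]
s=lambda u,v,z:ray('scene',396+(u-400)*k-.4,312+v*k-.4,z)[:2]
b=[t(*p,.073) for p in((145,67),(180,68),(178,147),(147,150))];m=sum(b)/4
print('blade top',m,'len',n(b[1]-b[2]),n(b[0]-b[3]),'w',n(b[0]-b[1]),yaw(b[1]-b[2]),yaw(b[0]-b[3]))
nL,nR,tL,tR=[t(*p,.022) for p in((160,30),(224,30),(143,355),(232,350))]
print('top nose',(nL+nR)/2,n(nL-nR),'left side yaw+4',yaw(nL-tL)+4)
A,B,C,D=[s(*p,.022) for p in((778,145),(705,57),(492,298),(447,248))]
T=(A+B)/2;N=(C+D)/2;print('scene tail',T,n(A-B),'nose',N,n(C-D),'len',n(N-T),'yaw',yaw(N-T),'blade',T+(N-T)/n(N-T)*.102)
```

```text
blade top [0.4656 0.2868] len 0.03300079455807428 0.034733231856459865 w 0.014605683262468182 0.04002146553908837 2.965921946267214
top nose [0.504  0.2887] 0.028069765591730845 left side yaw+4 2.580753811294985
scene tail [0.3636 0.2839] 0.04509467841683895 nose [0.5057 0.2885] 0.025135920114310685 len 0.14223307953890357 yaw 1.8639735083088143 blade [0.4655 0.2872]
```

Request:
play_rows(
  commands=[
    [0,0,0,0,0,1.4,-1],
    [-0.014,0.03,0,0,0,0,-1],
    [-0.014,0.03,0,0,0,0,-1],
    [-0.014,0.03,0,0,0,0,-1],
    [-0.014,0.03,0,0,0,0,-1],
    [-0.014,0.03,0,0,0,0,-1],
    [-0.0135,0.03,0,0,0,0,-1],
    [0,0,0.03,0,0,0,-1],
    [0,0,0.03,0,0,0,-1],
    [0,0,0.03,0,0,0,-1],
    [0,0,0,0,0,0,-1],
    [0,0,0,0,0,0,-1],
  ],
)

```text
time_s: 7.17
ee_pos: [0.4645, 0.2873, 0.0809]
eef_rot: [-3.14, -0.002, -3.101]
force: [0.4, -0.1, 0.9]
grip_width: 0.0939
grip_force: 0.0
```

Request:
play_rows(
  commands=[
    [-0.001,0,0.02,0,0,0,-1],
    [0,0,0.015,0,0,0,-1],
    [0,0,0.01,0,0,0,-1],
    [0,0,0,0,0,0,-1],
    [0,0,0,0,0,0,1],
    [0,0,0,0,0,0,1],
    [0,0,0,0,0,0,1],
    [0,0,0,0,0,0,1],
    [0,0,0,0,0,0,1],
    [0,0,0,0,0,0,1],
    [0,0,0,0,0,0,1],
    [0,0,0,0,0,0,1],
    [0,0,0,0,0,0,1],
  ],
  force=50,
)

```text
time_s: 8.25
ee_pos: [0.4663, 0.2868, 0.0364]
eef_rot: [-3.142, -0.0, -3.102]
force: [-0.4, 0.2, 0.1]
grip_width: 0.0372
grip_force: 0.0
```

Request:
play_rows(
  commands=[
    [0,0,0,0,0,0,1],
    [0,0,0,0,0,0,1],
    [0,0,0,0,0,0,1],
    [0,0,0,0,0,0,1],
    [0,0,0,0,0,0,1],
    [0,0,0,0,0,0,1],
    [0,0,0,0,0,0,1],
    [0,0,-0.005,0,0,0,1],
    [0,0,-0.005,0,0,0,1],
    [0,0,-0.01,0,0,0,1],
    [0,0,0,0,0,0,1],
    [0,0,0,0,0,0,1],
  ],
)

```text
time_s: 9.25
ee_pos: [0.4666, 0.287, 0.0572]
eef_rot: [3.141, 0.001, -3.102]
force: [-0.4, -0.1, -3.4]
grip_width: 0.0136
grip_force: 50.0
```

Run:
```python
from h import *
o=ctrl.get_obs();print(o['force'],o['moment'],o['grip_width'],o['grip_force'])
```

```text
[-0.38869407 -0.13080676 -3.35656482] [ 0.05152995 -0.14234767  0.00316963] 0.013598770244360783 49.99798893928528
```

Request:
play_rows(
  commands=[
    [0,0,-0.018,0,0,0,1],
    [0,0,-0.03,0,0,0,1],
    [0,0,-0.03,0,0,0,1],
    [0,0,-0.03,0,0,0,1],
    [0,0,0,0,0,5.4,1],
    [0,0,0,0,0,5.4,1],
    [0,0,0,0,0,0,1],
  ],
)

```text
time_s: 9.83
ee_pos: [0.4662, 0.2868, 0.1646]
eef_rot: [3.141, 0.0, 2.988]
force: [-0.2, 0.4, -4.3]
grip_width: 0.0138
grip_force: 50.0
```

Request:
play_rows(
  commands=[
    [-0.0025,-0.014,0,0,0,0,1],
    [-0.0054,-0.03,0,0,0,0,1],
    [-0.0054,-0.03,0,0,0,0,1],
    [-0.0054,-0.03,0,0,0,0,1],
    [-0.0054,-0.03,0,0,0,0,1],
    [-0.0054,-0.03,0,0,0,0,1],
    [-0.0054,-0.03,0,0,0,0,1],
    [-0.0054,-0.03,0,0,0,0,1],
    [-0.0054,-0.03,0,0,0,0,1],
    [-0.0054,-0.03,0,0,0,0,1],
    [-0.0054,-0.03,0,0,0,0,1],
    [-0.0054,-0.03,0,0,0,0,1],
    [-0.0054,-0.03,0,0,0,0,1],
    [-0.0054,-0.03,0,0,0,0,1],
    [-0.0054,-0.03,0,0,0,0,1],
    [-0.0054,-0.03,0,0,0,0,1],
    [-0.0054,-0.03,0,0,0,0,1],
    [-0.0025,-0.014,0,0,0,0,1],
    [0,0,0,0,0,0,1],
    [0,0,0,0,0,0,1],
  ],
)

```text
time_s: 11.5
ee_pos: [0.4807, -0.2293, 0.1639]
eef_rot: [3.141, -0.001, 2.993]
force: [-0.2, 0.4, -3.9]
grip_width: 0.0138
grip_force: 50.0
```

Request:
play_rows(
  commands=[
    [0,0,0.03,0,0,0,1],
    [0,0,0.03,0,0,0,1],
    [0,0,0.025,0,0,0,1],
    [0,0,0.015,0,0,0,1],
    [0,0,0.008,0,0,0,1],
    [0,0,0,0,0,0,1],
    [0,0,0,0,0,0,1],
  ],
)

```text
time_s: 12.08
ee_pos: [0.4817, -0.2286, 0.0571]
eef_rot: [-3.141, 0.0, 2.994]
force: [0.2, -0.5, -3.9]
grip_width: 0.0138
grip_force: 50.0
```

Run:
```python
from h import *
a=ctrl.camera('top'); b=ctrl.camera('scene'); cv2.imwrite('pics/top3.png',a); cv2.imwrite('pics/scene3.png',b)
z=lambda i,x,y:cv2.resize(i[y:y+150,x:x+150],(400,400),interpolation=cv2.INTER_CUBIC)
cv2.imwrite('pics/z3.png',np.hstack([z(a,370,150),z(b,170,120)]))
o=ctrl.get_obs();print(o['ee_pos'],o['force'])
```

```text
[ 0.48201532 -0.22912459  0.05778903] [ 0.08989714  0.6178716  -4.56887169]
```

View pics/z3.png

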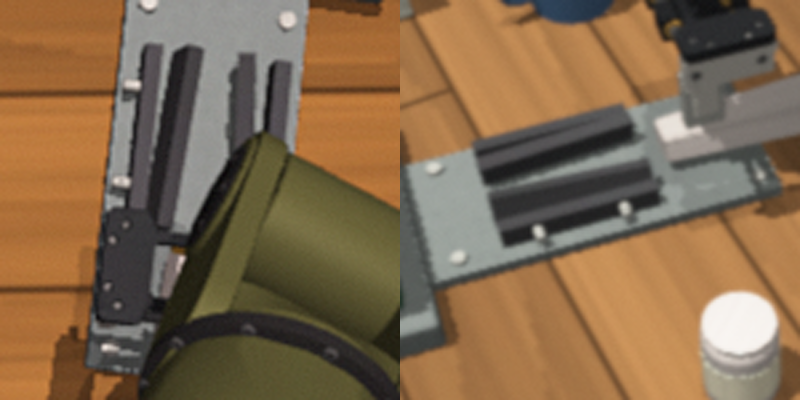

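The scene view shows the shoe's nose at about crop (660,140), lined up with the gap between the rails. Next I'll lower it onto the plate.

Request:
play_rows(
  commands=[
    [0,0,0.005,0,0,0,1],
    [0,0,0.003,0,0,0,1],
    [0,0,0,0,0,0,1],
    [0,0,0,0,0,0,1],
  ],
)

```text
time_s: 12.52
ee_pos: [0.4813, -0.2291, 0.0485]
eef_rot: [3.142, -0.0, 2.993]
force: [-0.0, 0.7, -3.9]
grip_width: 0.0136
grip_force: 50.0
```

Request:
play_rows(
  commands=[
    [0,0,0.001,0,0,0,1],
    [0,0,0,0,0,0,1],
    [0,0,0,0,0,0,1],
  ],
)

```text
time_s: 12.77
ee_pos: [0.4814, -0.2291, 0.0484]
eef_rot: [-3.142, 0.0, 2.993]
force: [-5.0, 2.1, 8.8]
grip_width: 0.0132
grip_force: 50.0
```

Request:
play_rows(
  commands=[
    [0,0,-0.0008,0,0,0,1],
    [-0.008,0,0,0,0,0,1],
    [-0.01,0,0,0,0,0,1],
    [-0.01,0,0,0,0,0,1],
    [-0.01,0,0,0,0,0,1],
    [-0.01,0,0,0,0,0,1],
    [-0.01,0,0,0,0,0,1],
    [0,0,0,0,0,0,1],
    [0,0,0,0,0,0,1],
  ],
)

```text
time_s: 13.52
ee_pos: [0.5393, -0.2379, 0.0484]
eef_rot: [-3.141, 0.001, 2.993]
force: [2.9, -0.4, 0.2]
grip_width: 0.0136
grip_force: 50.0
```

Request:
play_rows(
  commands=[
    [-0.008,0,0,0,0,0,1],
    [-0.008,0,0,0,0,0,1],
    [-0.007,0,0,0,0,0,1],
    [-0.005,0,0,0,0,0,1],
    [-0.004,0,0,0,0,0,1],
    [-0.003,0,0,0,0,0,1],
    [0,0,0,0,0,0,1],
    [0,0,0,0,0,0,1],
  ],
)

```text
time_s: 14.18
ee_pos: [0.5736, -0.243, 0.0484]
eef_rot: [-3.141, 0.001, 2.993]
force: [-0.1, -0.3, 2.1]
grip_width: 0.0135
grip_force: 50.0
```

Request:
play_rows(
  commands=[
    [-0.004,0,0,0,0,0,1],
    [-0.004,0,0,0,0,0,1],
    [-0.004,0,0,0,0,0,1],
    [-0.003,0,0,0,0,0,1],
    [0,0,0,0,0,0,1],
    [0,0,0,0,0,0,1],
  ],
)

```text
time_s: 14.68
ee_pos: [0.5882, -0.2452, 0.0484]
eef_rot: [-3.141, 0.0, 2.993]
force: [-2.8, 0.2, 2.9]
grip_width: 0.0136
grip_force: 50.0
```

Request:
play_rows(
  commands=[
    [0,0,0,0,0,0,-1],
    [0,0,0,0,0,0,-1],
    [0,0,0,0,0,0,-1],
    [0,0,0,0,0,0,-1],
    [0,0,0,0,0,0,-1],
    [0,0,-0.015,0,0,0,-1],
    [0,0,-0.02,0,0,0,-1],
    [0,0,-0.015,0,0,0,1],
    [0.018,0,0,0,0,0,1],
    [0.02,0,0,0,0,0,1],
    [0,0,0,0,0,0,1],
    [0,0,0,0,0,0,1],
    [0,0,0,0,0,0,1],
    [0,0,0,0,0,0,1],
    [0,0,0,0,0,0,1],
    [0,0,0,0,0,0,1],
  ],
  force=20,
)

```text
time_s: 16.02
ee_pos: [0.5509, -0.2395, 0.098]
eef_rot: [3.142, -0.0, 2.993]
force: [0.3, -0.0, -0.4]
grip_width: 0.0042
grip_force: 0.0
```

Run:
```python
from h import *
b=ctrl.camera('scene'); cv2.imwrite('pics/scene4.png',b)
cv2.imwrite('pics/z4.png',cv2.resize(b[120:270,160:340],(720,600),interpolation=cv2.INTER_CUBIC))
o=ctrl.get_obs();print(o['time_s'],o['ee_pos'],o['force'],o['grip_width'])
```

```text
16.0667 [ 0.55081017 -0.23947868  0.09803963] [ 0.61557301 -0.11564561  0.29491329] 0.0016856371656154066
```

View pics/z4.png

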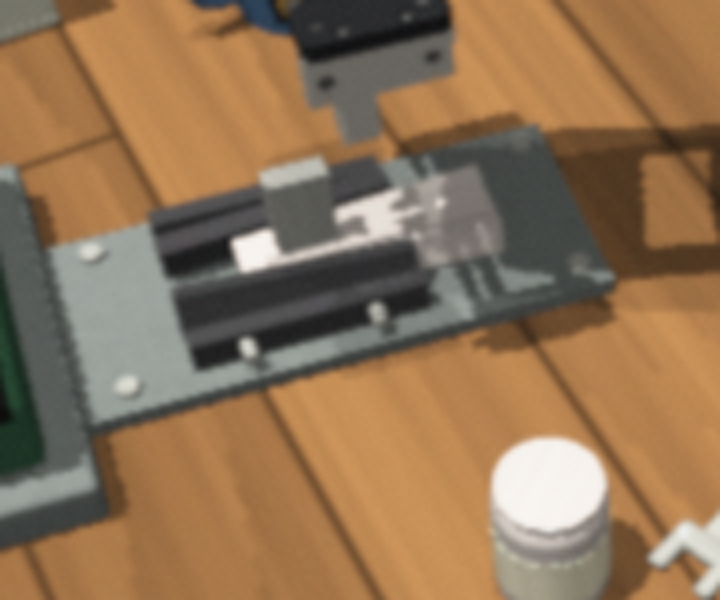

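The stop sits between the rails, with its blade at crop (298,205) and the shut fingers behind and above it. Next I'll lower them behind the blade and press.

Request:
play_rows(
  commands=[
    [0,0,0.02,0,0,0,1],
    [0,0,0.02,0,0,0,1],
    [0,0,0.01,0,0,0,1],
    [-0.003,0,0,0,0,0,1],
    [-0.004,0,0,0,0,0,1],
    [-0.003,0,0,0,0,0,1],
    [-0.002,0,0,0,0,0,1],
    [-0.002,0,0,0,0,0,1],
    [0,0,0,0,0,0,1],
    [0,0,0,0,0,0,1],
  ],
)

```text
time_s: 16.9
ee_pos: [0.5649, -0.2417, 0.049]
eef_rot: [-3.141, 0.001, 2.993]
force: [-0.4, 0.3, 0.1]
grip_width: 0.0004
grip_force: 0.0
```

Request:
play_rows(
  commands=[
    [-0.002,0,0,0,0,0,1],
    [-0.002,0,0,0,0,0,1],
    [-0.002,0,0,0,0,0,1],
    [-0.002,0,0,0,0,0,1],
    [-0.002,0,0,0,0,0,1],
    [-0.002,0,0,0,0,0,1],
    [0,0,0,0,0,0,1],
  ],
)

```text
time_s: 17.48
ee_pos: [0.5764, -0.2435, 0.0487]
eef_rot: [-3.141, 0.0, 2.993]
force: [-2.8, 0.1, 2.1]
grip_width: 0.0004
grip_force: 1.3
```

Request:
play_rows(
  commands=[
    [-0.0015,0,0,0,0,0,1],
    [-0.0015,0,0,0,0,0,1],
    [-0.0015,0,0,0,0,0,1],
    [-0.0015,0,0,0,0,0,1],
    [0,0,0,0,0,0,1],
  ],
)

```text
time_s: 17.9
ee_pos: [0.5821, -0.2445, 0.0485]
eef_rot: [-3.141, -0.0, 2.993]
force: [-4.4, -0.9, 3.1]
grip_width: 0.0005
grip_force: 2.1
```

Request:
play_rows(
  commands=[
    [-0.0015,0,0,0,0,0,1],
    [-0.0015,0,0,0,0,0,1],
    [-0.0015,0,0,0,0,0,1],
    [0,0,0,0,0,0,1],
  ],
)

```text
time_s: 18.23
ee_pos: [0.5865, -0.2452, 0.0486]
eef_rot: [-3.141, -0.001, 2.993]
force: [-5.6, -0.7, 3.8]
grip_width: 0.0004
grip_force: 2.6
```

Request:
play_rows(
  commands=[
    [-0.0015,0,0,0,0,0,1],
    [-0.0015,0,0,0,0,0,1],
    [-0.0015,0,0,0,0,0,1],
    [0,0,0,0,0,0,1],
  ],
)

```text
time_s: 18.57
ee_pos: [0.5909, -0.2459, 0.0485]
eef_rot: [-3.141, -0.001, 2.993]
force: [-7.5, -0.6, 4.1]
grip_width: 0.0003
grip_force: 2.9
```

Request:
play_rows(
  commands=[
    [0.004,0,0,0,0,0,1],
    [0,0,0,0,0,0,1],
    [0,0,0,0,0,0,1],
  ],
)

```text
time_s: 18.82
ee_pos: [0.5872, -0.2449, 0.0483]
eef_rot: [3.142, 0.0, 2.993]
force: [0.4, 0.2, 0.5]
grip_width: 0.0006
grip_force: 0.0
```

Request:
play_rows(
  commands=[
    [-0.002,0,0,0,0,0,1],
    [-0.001,0,0,0,0,0,1],
    [-0.001,0,0,0,0,0,1],
    [0,0,0,0,0,0,1],
  ],
)

```text
time_s: 19.15
ee_pos: [0.591, -0.2456, 0.0483]
eef_rot: [3.142, -0.001, 2.993]
force: [-4.2, 0.4, 4.0]
grip_width: 0.0003
grip_force: 2.1
```

Request:
play_rows(
  commands=[
    [-0.001,0,-0.0003,0,0,0,1],
    [-0.001,0,0,0,0,0,1],
    [-0.001,0,0,0,0,0,1],
    [-0.001,0,0,0,0,0,1],
    [0,0,0,0,0,0,1],
  ],
)

```text
time_s: 19.57
ee_pos: [0.5944, -0.2462, 0.0484]
eef_rot: [3.141, -0.002, 2.993]
force: [-9.1, 0.6, 4.8]
grip_width: 0.0003
grip_force: 4.5
```

Request:
play_rows(
  commands=[
    [-0.001,0,0,0,0,0,1],
    [-0.001,0,0,0,0,0,1],
    [-0.001,0,0,0,0,0,1],
    [0,0,0,0,0,0,1],
  ],
)

```text
time_s: 19.9
ee_pos: [0.5967, -0.2463, 0.0485]
eef_rot: [3.141, -0.004, 2.993]
force: [-14.7, 2.8, 9.1]
grip_width: 0.0002
grip_force: 7.8
```

Request:
play_rows(
  commands=[
    [0.005,0,0,0,0,0,1],
    [0,0,0.003,0,0,0,1],
    [0,0,0,0,0,0,1],
    [-0.003,0,0,0,0,0,1],
    [-0.001,0,-0.0003,0,0,0,1],
    [-0.001,0,-0.0003,0,0,0,1],
    [0,0,0,0,0,0,1],
  ],
)

```text
time_s: 20.48
ee_pos: [0.5971, -0.2464, 0.0455]
eef_rot: [3.141, -0.004, 2.993]
force: [-9.6, 1.5, 1.3]
grip_width: 0.0004
grip_force: 4.7
```

Request:
play_rows(
  commands=[
    [-0.0007,0,-0.0003,0,0,0,1],
    [-0.0007,0,-0.0002,0,0,0,1],
    [0,0,0,0,0,0,1],
  ],
)

```text
time_s: 20.73
ee_pos: [0.5982, -0.2465, 0.0456]
eef_rot: [3.141, -0.004, 2.993]
force: [-9.1, 1.8, -0.9]
grip_width: 0.0008
grip_force: 4.9
```

Request:
play_rows(
  commands=[
    [-0.0008,0,-0.0001,0,0,0,1],
    [-0.0008,0,-0.0001,0,0,0,1],
    [-0.0008,0,-0.0001,0,0,0,1],
    [0,0,0,0,0,0,1],
  ],
)

```text
time_s: 21.07
ee_pos: [0.6002, -0.2466, 0.0457]
eef_rot: [3.14, -0.006, 2.993]
force: [-11.8, 3.0, -0.8]
grip_width: 0.0005
grip_force: 6.1
```

Request:
play_rows(
  commands=[
    [-0.0007,0,-0.0001,0,0,0,1],
    [-0.0007,0,-0.0001,0,0,0,1],
    [0,0,0,0,0,0,1],
  ],
)

```text
time_s: 21.32
ee_pos: [0.6013, -0.2467, 0.0457]
eef_rot: [3.14, -0.006, 2.993]
force: [-13.0, 3.7, -0.9]
grip_width: 0.0004
grip_force: 6.7
```

Request:
play_rows(
  commands=[
    [0.005,0,0,0,0,0,1],
    [0,0.0005,0,0,0,0,1],
    [0,0,0,0,0,0,1],
    [-0.003,0,0,0,0,0,1],
    [-0.001,0,-0.0002,0,0,0,1],
    [-0.001,0,-0.0002,0,0,0,1],
    [0,0,0,0,0,0,1],
  ],
)

```text
time_s: 21.9
ee_pos: [0.6022, -0.2467, 0.0474]
eef_rot: [3.141, -0.004, 2.993]
force: [-14.3, 2.8, 5.1]
grip_width: 0.0004
grip_force: 6.7
```

Request:
play_rows(
  commands=[
    [-0.0007,0,-0.0001,0,0,0,1],
    [-0.0007,0,-0.0001,0,0,0,1],
    [0,0,0,0,0,0,1],
  ],
)

```text
time_s: 22.15
ee_pos: [0.6029, -0.2468, 0.0474]
eef_rot: [3.141, -0.006, 2.993]
force: [-18.2, 3.2, 6.9]
grip_width: 0.0006
grip_force: 9.2
```

Request:
play_rows(
  commands=[
    [0.008,0,0,0,0,0,1],
    [0.008,0,-0.01,0,0,0,1],
    [0,0,-0.03,0,0,0,1],
    [0,0,-0.03,0,0,0,1],
    [0,0,-0.03,0,0,0,1],
    [0,0.03,-0.02,0,0,0,1],
    [0,0.035,0,0,0,0,1],
    [0,0.035,0,0,0,0,1],
    [0,0.035,0,0,0,0,1],
    [0,0.035,0,0,0,0,1],
    [0,0.035,0,0,0,0,1],
    [0,0.035,0,0,0,0,1],
    [0,0.035,0,0,0,0,1],
    [0,0,0,0,0,0,1],
    [0,0,0,0,0,0,1],
  ],
)

```text
time_s: 23.4
ee_pos: [0.63, 0.029, 0.1678]
eef_rot: [3.142, 0.0, 2.996]
force: [-0.5, -0.2, -0.2]
grip_width: 0.0005
grip_force: 0.0
```

Run:
```python
from h import *
a=[ctrl.camera('top') for _ in range(3)]; cv2.imwrite('pics/top5.png',a[0])
old=cv2.imread('pics/top0.png')
cv2.imwrite('pics/z5.png',np.hstack([cv2.resize(i[140:290,398:490],(368,600),interpolation=cv2.INTER_CUBIC) for i in(old,a[0])]))
o=ctrl.get_obs();print(o['time_s'],o['ee_pos'],o['force'])
```

```text
23.55 [0.6297383  0.02628094 0.1678096 ] [ 0.63493509 -0.04652011 -0.31113479]
```

View pics/z5.png

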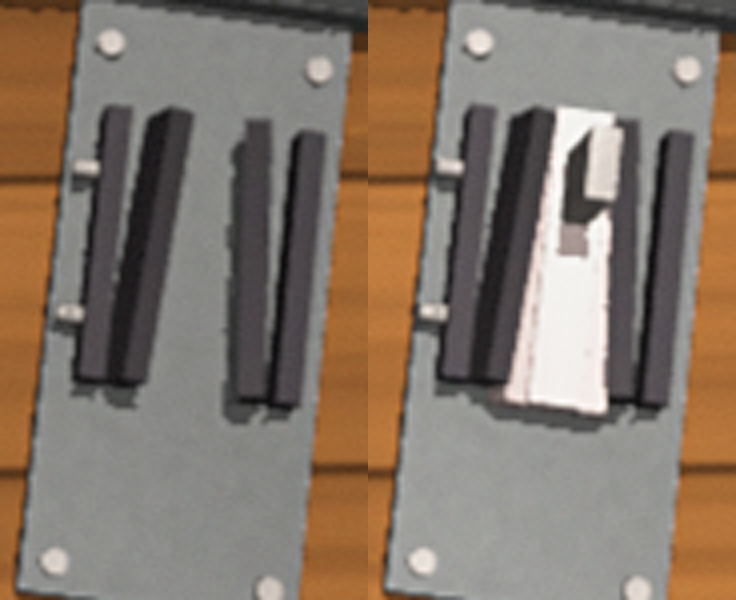

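The new view shows the stop between both rails, with the gib moved slightly left (its far right corner went from x=192 to 188). I'll measure its shift to sub-pixel accuracy.

```bash
cat > gib.py <<'E'
from h import *
def up(i): return cv2.resize(cv2.cvtColor(i[140:290,398:490],cv2.COLOR_BGR2GRAY),None,fx=4,fy=4,interpolation=cv2.INTER_CUBIC).astype(np.float32)
def shift(old,new,poly):
    m=np.zeros(old.shape,np.uint8); cv2.fillPoly(m,[np.int32(poly)],255)
    best=None
    pts=np.argwhere(m); s=[]
    for d in np.arange(-16,10,.5):
        M=np.float32([[1,0,d],[0,1,d*.15]])
        w=cv2.warpAffine(new,M,old.shape[::-1],flags=cv2.INTER_CUBIC|cv2.WARP_INVERSE_MAP)
        a=old[m>0];b=w[m>0]; s.append((np.corrcoef(a,b)[0,1],d))
    c,d=max(s); return d/4,c
polys={'gib':[(100,375),(135,375),(180,125),(140,125)],'gibleft':[(97,370),(118,370),(155,140),(135,140)],'outer':[(72,375),(104,375),(122,115),(98,115)],'-y rail':[(250,390),(300,400),(325,140),(285,140)],'plate':[(20,420),(250,450),(240,590),(20,580)]}
E
cat > run.py <<'E'
from gib import *; import sys
old=up(cv2.imread('pics/top0.png')); new=up(cv2.imread(sys.argv[1]))
for k,p in polys.items(): print(k,shift(old,new,p))
K,R,t=cam('top'); d=K[0,0]/(1.094-.035); print('px per mm',d/1000)
E
python3 run.py pics/top5.png
```

```text
gib (np.float64(-1.125), np.float64(0.9903250901378562))
gibleft (np.float64(-1.125), np.float64(0.9924288786520419))
outer (np.float64(-1.125), np.float64(0.9804064979521566))
-y rail (np.float64(0.0), np.float64(0.9982482844164298))
plate (np.float64(0.0), np.float64(0.9932208237361287))
px per mm 0.55301818428795
```

The gib has moved back about 2.0 mm, which is wedged and under the 3 mm limit. The fixed rail and the plate haven't moved, and the arm is clear. I'm handing the job in.

```bash
python3 -c "
from station import ctrl
print(ctrl.hand_in())"
```

```text
the job is handed in; nothing more can be done
None
```

The stop is wedged between both rails and let go. The camera shows the gib pushed back about 2.0 mm, under the 3 mm limit. The last press briefly reached about 18.5 N, just over the 13–17 N given. The wrench and can were not touched, and the job was handed in at about 23.6 s.

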